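# Two-point contact check with a hand probe

## Robot

A 6-joint arm with a two-finger parallel gripper is mounted at the origin on a cart in front of the work surface, level with it; the furniture and walls round the work are solid. World frame = base frame: x ahead of the robot, y to its left, z up, the work surface at z = 0. Lengths are in m, angles in rad, forces in N, time in s.
With the tool pointing down it reaches from about 0.35 to 0.725 m from the base axis. Payload 6 kg.
Tool frame: the origin (TCP) lies at the very end of the fingers, on their centre line; the grasp point (between the pads) lies 19 mm behind it; z points along the fingers, y is the line along which they close (so a half turn about z gives the same grasp; the last joint's range is limited). The gripper opens to 85 mm and grips with 20 to 120 N. Pads are 22 mm wide; open, the fingers measure 114 mm over their backs; the gripper's body (76 mm by 85 mm) begins 54 mm behind the grasp point. The pads swing forward as they close: fully open they stand 13 mm farther back than shut.
Start: joints at [1.442, 0.04, 0.085, 0, -1.615, -0.334], TCP at [0.268, 0.537, 0.231] pointing down, gripper open.
Joint ranges: [-2.56, 2.56], [-1.29, 2.01], [-1.08, 1.49], [-3.29, 1.98], [-2.81, -0.18], [-2.99, 2.99]. Speed limits (rad/s): [2.57, 2.57, 3.01, 3.14, 3.14, 3.14].

## Interface

Orientations are given as [roll, pitch, yaw] about the fixed x, y, z axes, in that order (R = Rz(yaw) Ry(pitch) Rx(roll)).
In Python, from cell import ctrl gives the robot as it stands. Calls block until the motion is done:
- ctrl.movep(position, orientation): joint-space move of the TCP to a pose.
- ctrl.line_to(position, frame=None, vel=0.15, stop_force=None): straight line of the TCP; frame=None keeps the orientation; vel is the mean speed in m/s. With stop_force (N) it stops when the force on the tool has changed by that much, and returns True; else False.
- ctrl.move_j(angles): joint-space move.
- ctrl.gripper_to(opening, force=None): opening from 0.0 (shut) to 1.0 (fully open); force is the grip in N (None keeps the last); returns when the fingers have stopped.
- ctrl.wait(seconds).
- ctrl.ik(position, orientation): joint angles nearest the present ones, or None.
- ctrl.sense(): the state.
- ctrl.get_image(name): name is "scene" or "side" or "wrist"; returns a dict with "color" (420x560x3 uint8, red, green, blue), "depth" (420x560 float32, m along the optical axis (not along the pixel's ray), 0 where there is no reading), "fx", "fy", "cx", "cy" (pixels), "pose" (4x4, takes a point from camera to world coordinates); the wrist camera has in their place "mount" (4x4, takes a point from camera to tool coordinates, whose origin is the TCP and whose axes are the flange's). Camera axes: x right, y up, looking along -z (the intrinsics and any distortion apply to the point x, -y, -z); pixel columns grow to the right and rows downward; lengths in m; the calibration is good to about 2 mm. A picture is of the moment at which its call begins: read the wrist's pose just before it.
A pose or a line that the arm cannot do raises ctrl.PlanningError and nothing moves.
- ctrl.hand_in(): hands the job in; it is judged then, once.
Trained networks look in the newest picture that a camera, given by its name, has taken for a name from the list of things; names that differ only in an ending like _2 or _b are one class to them, and where a whole thing is asked for, a point or a joint stands for the part that bears it (a point fixed in the world has none). Each returns a list of dicts, best first, with "p" (0 to 1); they miss things now and then, are a little off and sometimes report something else, mostly with a low value. They report only what shows in the picture. A call takes as long as a camera call. They do not tell look-alikes from the thing itself.
- ctrl.outline_of(camera, target): "region" (420x560 bool, what is visible of it) and "pixel" ([row, column] in pixels, amid what is visible of it).
- ctrl.pinpoint(camera, target): "pixel" ([row, column] in pixels: a listed point, or the origin of a listed thing).
The state is a dict: "clock": time; "joints": joint angles; "dq": joint speeds; "effort": joint torques, N m; "tcp_pos": TCP position; "tool_rot": TCP orientation; "contact_force": force on the tool from outside, world axes, zero at the start; "wrist_torque": the same for the moment, N m; "opening": opening from 0.0 (shut) to 1.0 (fully open); "finger_force": force on a finger pad.
Only numpy, scipy, OpenCV 4.12 (cv2) and the standard library are available. Lean on these libraries where they do the work, as an engineer would, in place of code of your own. Each camera call takes 0.05 s, during which the arm holds its last target. There are 200 camera calls.

## Task

Check the black unit on the grey test board: take the orange-handled probe out of its stand and, holding it upright, touch its tip down on the red contact for about half a second, then on the blue contact likewise. Keep the probe off the yellow and white contacts, and finally put it back in its stand, tip down and fully seated, and let go.

Things in the scene. Friction and masses are not known exactly. Their poses are not given: they have to be found in the camera images.
- probe_grip (a point): centre of the probe's orange handle (round, 26 mm across, 64 mm long). The loose probe (0.12 kg) stands upright, tip down, in its stand and lifts straight out; z is its axis, from tip to handle. 32 to 38 mm below this point a black flange 54 mm across, then a steel shaft 16 mm across; the tip lies 108 mm below.
- probe_tip (a point): lower end of the probe's steel tip (5 mm across), 108 mm below the handle's centre along the axis. The shaft is 16 mm across near the flange and about 10 mm in its lower half.
- red_top (a point): top centre of the red spring contact: flat round plunger 26 mm across, 7 mm proud of a red collar 40 mm across. z up; 35 mm above the bench at rest; yields up to 5 mm downward (1 N to start, 5.5 N at its stop). First point. The four contacts stand in a row 55 mm apart, in any order, along the front of a grey board 150 x 220 mm, before a black unit whose top is 65 mm above the bench.
- blue_top (a point): top centre of the blue spring contact: flat round plunger 26 mm across, 7 mm proud of a blue collar 40 mm across. z up; 35 mm above the bench at rest; yields up to 5 mm downward (1 N to start, 5.5 N at its stop). The second point to touch.
- yellow_top (a point): top centre of the yellow spring contact: flat round plunger 26 mm across, 7 mm proud of a yellow collar 40 mm across. z up; 35 mm above the bench at rest; yields up to 5 mm downward (1 N to start, 5.5 N at its stop). Not to be touched.
- white_top (a point): top centre of the white spring contact: flat round plunger 26 mm across, 7 mm proud of a white collar 40 mm across. z up; 35 mm above the bench at rest; yields up to 5 mm downward (1 N to start, 5.5 N at its stop). Not to be touched.
- stand_seat (a point): centre of the mouth of the probe's stand, a fixed grey round holder 62 mm across and 80 mm high (80 mm foot), with a hole 34 mm across and 75 mm deep; z up. Seated, the probe's flange lies flat on this rim: the handle's centre is then 38 mm above this point and the tip 70 mm below it. The stand may be left or right of the board.
There are look-alikes about, which are no part of the job. What is meant by the part that bears probe_grip is not pink, and is the larger of those in its own colour.

How it is judged:
On the way, in this order (a step that is already met when the one before it is completed fails the run):
1. the upright probe touches the red contact with its tip (contact force between probe and red_contact above 0.5 N and horizontal distance between probe_tip and red_top below 0.015 m and angle between probe_tip's own z axis and vertical below 0.35 rad), for 0.2 s.
2. then the upright probe touches the blue contact with its tip (contact force between probe and blue_contact above 0.5 N and horizontal distance between probe_tip and blue_top below 0.015 m and angle between probe_tip's own z axis and vertical below 0.35 rad), for 0.2 s.
At the end, for the whole second after the job is handed in: The probe stands at rest in its stand, tip down: its axis within 15 mm of the stand's centre and within 10 degrees of upright, its flange on the rim (within 8 mm of fully seated) (horizontal distance between probe_grip and stand_seat below 0.015 m and z of probe_grip in the frame of stand_seat between 0.03 and 0.046 m and angle between probe_grip's own z axis and vertical below 0.175 rad and linear speed of probe below 0.02 m/s); the robot touches nothing.
It fails at once if the probe touches the yellow contact (contact force between probe and yellow_contact above 0.5 N).
It fails at once if the probe touches the white contact (contact force between probe and white_contact above 0.5 N).
It also fails if it takes over 58 s, if anything falls off the work surface, if the arm or the gripper's body presses on something with over 40 N, if the wrist force passes 120 N, or if a joint passes its speed limit or range.

## Working session

There is one attempt and no reset: what is moved stays moved. The work goes in short steps, each a Python script; the robot and the scene stay as the last script left them, time stands still between calls to the robot, and variables do not carry over. Pictures are saved under pics/ and viewed, at most 10 in all, crops included, and the job is handed in when it is done.

```bash
mkdir -p pics; cat > h.py <<'E'
import numpy as np, cv2
from cell import ctrl
def world(im,px,z=None,pose=None):
    r,c=px; P=im["pose"] if pose is None else pose
    d=np.array([(c-im["cx"])/im["fx"],-(r-im["cy"])/im["fy"],-1.])
    if z is None:
        a=im["depth"][int(r)-1:int(r)+2,int(c)-1:int(c)+2]; a=a[a>0]
        if len(a)==0: return None
        return P[:3,:3]@(d*np.median(a))+P[:3,3]
    w=P[:3,:3]@d; return P[:3,3]+w*(z-P[2,3])/w[2]
E
python3 - <<'E'
from h import *
ims={}
for n in ("scene","side"):
    im=ctrl.get_image(n); ims[n]=im
    cv2.imwrite(f"pics/{n}0.png",im["color"][:,:,::-1])
    print(n,[k for k in im if k not in("color","depth")],im["pose"][:3,3].round(2))
    for t in("probe_grip","red_top","blue_top","yellow_top","white_top","stand_seat"):
        for d in ctrl.pinpoint(n,t):
            w=world(im,d["pixel"]); z=world(im,d["pixel"],0.035) if 'top' in t else world(im,d["pixel"],.08) if 'st' in t else world(im,d["pixel"],.118)
            print(t,round(d["p"],2),np.round(d["pixel"]),None if w is None else w.round(3),z.round(3))
s=ctrl.sense();print(s["tcp_pos"],s["tool_rot"],s["clock"])
E
```

```text
scene ['fx', 'fy', 'cx', 'cy', 'pose'] [ 0.01 -0.66  0.93]
probe_grip 0.84 [143. 228.] [0.546 0.334 0.119] [0.546 0.336 0.118]
probe_grip 0.79 [153. 198.] [0.452 0.335 0.125] [0.456 0.343 0.118]
probe_grip 0.48 [142. 203.] [0.515 0.43  0.079] [0.492 0.38  0.118]
red_top 0.62 [248. 284.] [ 0.488 -0.016  0.035] [ 0.489 -0.016  0.035]
blue_top 0.65 [275. 318.] [ 0.501 -0.132  0.037] [ 0.502 -0.131  0.035]
yellow_top 0.39 [240. 266.] [0.466 0.03  0.035] [0.466 0.03  0.035]
white_top 0.63 [260. 296.] [ 0.491 -0.059  0.029] [ 0.488 -0.063  0.035]
stand_seat 0.85 [162. 200.] [0.456 0.338 0.09 ] [0.462 0.35  0.08 ]
side ['fx', 'fy', 'cx', 'cy', 'pose'] [0.18 1.15 0.72]
probe_grip 0.88 [270. 271.] [0.447 0.363 0.125] [0.45  0.354 0.118]
probe_grip 0.86 [268. 240.] [0.535 0.35  0.104] [0.528 0.367 0.118]
probe_grip 0.54 [300. 232.] [0.52  0.443 0.081] [0.501 0.483 0.118]
red_top 0.46 [228. 297.] [ 0.476 -0.005  0.026] [0.472 0.01  0.035]
blue_top 0.38 [212. 299.] [ 0.495 -0.115  0.03 ] [ 0.493 -0.106  0.035]
yellow_top 0.47 [235. 294.] [0.474 0.043 0.031] [0.472 0.049 0.035]
yellow_top 0.47 [227. 296.] [ 0.478 -0.007  0.03 ] [0.475 0.001 0.035]
white_top 0.45 [214. 297.] [ 0.502 -0.108  0.023] [ 0.496 -0.087  0.035]
stand_seat 0.71 [281. 273.] [0.445 0.363 0.091] [0.45  0.349 0.08 ]
[0.2678161  0.53689515 0.23126458] [ 3.14153159e+00  3.81936900e-05 -4.62811721e-01] 0.7
```

View pics/scene0.png

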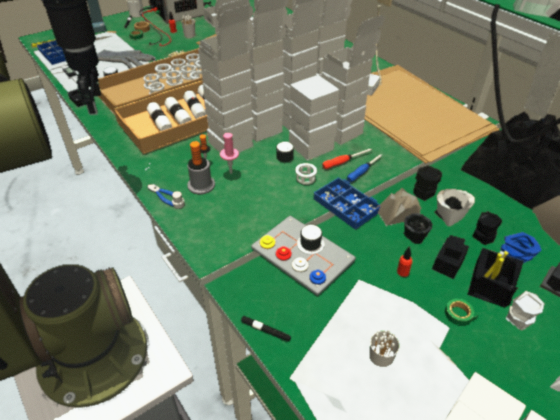

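View pics/side0.png

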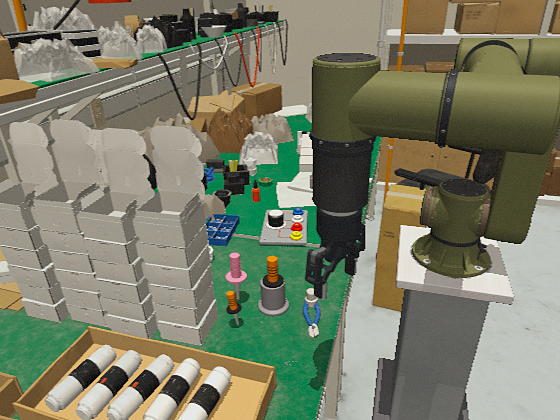

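The scene shows the orange probe in its stand at about (195,155) with the pink (228,143) and small orange (203,142) look-alikes beside it. The contacts run yellow (267,242), red (284,253), white (300,264), blue (318,277). I'll refine these from the wrist camera.

```bash
cat >> h.py <<'E'
from scipy.spatial.transform import Rotation as R
def wrist(name):
    s=ctrl.sense(); im=ctrl.get_image("wrist")
    T=np.eye(4);T[:3,:3]=R.from_euler("xyz",s["tool_rot"]).as_matrix();T[:3,3]=s["tcp_pos"]
    im["pose"]=T@im["mount"]; cv2.imwrite(f"pics/{name}.png",im["color"][:,:,::-1]); return im
def report(im,cam,ts):
    for t,z in ts:
        for d in ctrl.pinpoint(cam,t):
            w=world(im,d["pixel"]); print(t,round(d["p"],2),np.round(d["pixel"]),None if w is None else w.round(3),world(im,d["pixel"],z).round(3))
E
python3 - <<'E'
from h import *
dn=[np.pi,0,0]
ctrl.movep([.43,-.05,.30],dn)
im=wrist("w1"); report(im,"wrist",[(c+"_top",.035) for c in("red","blue","yellow","white")])
ctrl.movep([.42,.35,.33],dn)
im=wrist("w2"); report(im,"wrist",[("probe_grip",.118),("stand_seat",.08)])
print(ctrl.sense()["clock"])
a,b=cv2.imread("pics/w1.png"),cv2.imread("pics/w2.png")
cv2.imwrite("pics/w12.png",cv2.resize(np.hstack([a,b]),(800,300)))
E
```

```text
red_top 0.86 [125. 246.] [ 0.482 -0.017  0.034] [ 0.482 -0.017  0.035]
blue_top 0.79 [110. 333.] [ 0.5   -0.127  0.034] [ 0.5   -0.127  0.035]
yellow_top 0.79 [135. 202.] [0.469 0.041 0.034] [0.469 0.041 0.035]
white_top 0.8 [116. 289.] [ 0.492 -0.071  0.034] [ 0.492 -0.071  0.035]
probe_grip 0.95 [ 80. 366.] [0.529 0.225 0.032] [0.522 0.249 0.118]
probe_grip 0.83 [ 50. 200.] [0.558 0.432 0.075] [0.551 0.423 0.118]
probe_grip 0.77 [147. 275.] [0.455 0.346 0.148] [0.451 0.345 0.118]
probe_grip 0.48 [125. 497.] [0.47  0.04  0.034] [0.475 0.099 0.118]
probe_grip 0.22 [114. 541.] [ 0.484 -0.018  0.034] [0.486 0.053 0.118]
4.775
```

View pics/w12.png

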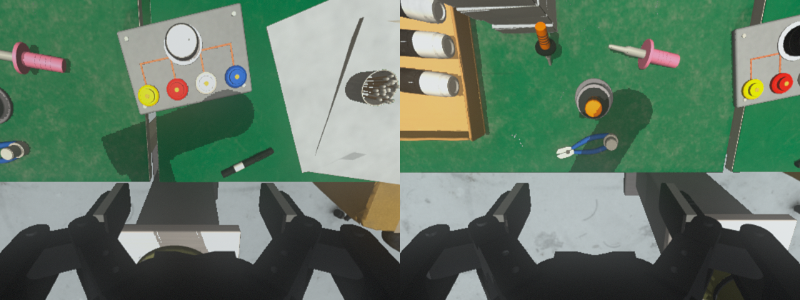

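The left half (over the contacts) matches the contact order. The right half shows the probe upright in its stand at about (593,105), the small orange look-alike upright at (543,40), and the pink one now lying at about (650,55). That one isn't part of the job, but I'll use straight lines from here. Next I'll centre on the handle and grasp.

```bash
python3 - <<'E'
from h import *
ctrl.line_to([.40,.346,.30])
im=wrist("w3")
v,u=np.indices(im["depth"].shape); d=im["depth"].astype(float)
C=np.stack([(u-im["cx"])/im["fx"]*d,-(v-im["cy"])/im["fy"]*d,-d],-1)
W=C@im["pose"][:3,:3].T+im["pose"][:3,3]
near=(d>0)&(np.hypot(W[...,0]-.455,W[...,1]-.346)<.06)
top=near&(W[...,2]>.142)&(W[...,2]<.16)
x,y,z=W[top].T; print(top.sum(),"range x",x.min(),x.max(),"y",y.min(),y.max(),"z",np.median(z))
(cx,cy),r=cv2.minEnclosingCircle(W[top][:,:2].astype(np.float32)); print("top",cx,cy,r)
rim=near&(W[...,2]>.07)&(W[...,2]<.092)&(np.hypot(W[...,0]-cx,W[...,1]-cy)<.042)
print("rim",cv2.minEnclosingCircle(W[rim][:,:2].astype(np.float32)),np.percentile(W[rim][:,2],[5,50,95]))
cv2.imwrite("pics/w3c.png",cv2.resize(im["color"][60:260,160:420,::-1],None,fx=2,fy=2))
print(ctrl.sense()["clock"])
E
```

```text
591 range x 0.43699553942076175 0.46204701486388633 y 0.3382900008078643 0.3628150788445249 z 0.14833855541464697
top 0.4496437907218933 0.35011041164398193 0.012825860641896725
rim ((0.4513215720653534, 0.34998464584350586), 0.03094766102731228) [0.07758026 0.08405943 0.08562908]
5.2167
```

View pics/w3c.png

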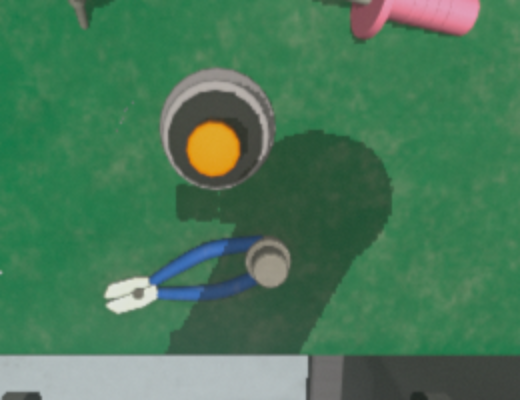

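The handle is seated and upright, centred in its stand at (.450,.350). Now I'll grasp and lift.

```bash
python3 - <<'E'
from h import *
ctrl.line_to([.450,.350,.22]); 
print(ctrl.line_to([.450,.350,.101],vel=.08,stop_force=6))
ctrl.gripper_to(0.0,force=50)
s=ctrl.sense(); print(s["opening"],s["finger_force"],s["tcp_pos"],s["contact_force"])
print(ctrl.line_to([.450,.350,.235],vel=.08)); s=ctrl.sense()
print(s["opening"],s["contact_force"],s["clock"])
im=ctrl.get_image("side"); cv2.imwrite("pics/s2.png",cv2.resize(im["color"][180:340,200:400,::-1],None,fx=3,fy=3))
E
```

```text
False
0.29345950970164325 49.02415752410889 [0.45010657 0.35014231 0.10127161] [0.96996076 0.05224801 1.11152674]
False
0.29098462925392976 [ 0.09995875  0.9828072  -0.90716834] 10.0417
```

View pics/s2.png

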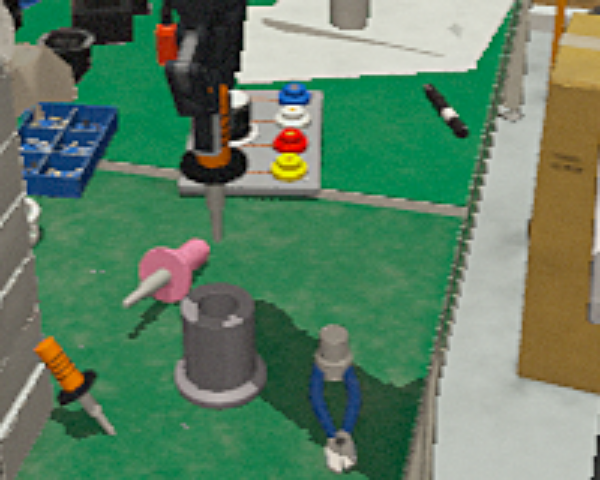

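The probe (215,150 in the crop) is out and held upright. Now I'll touch red and then blue.

```bash
python3 - <<'E'
from h import *
def touch(x,y):
    ctrl.line_to([x,y,.150],vel=.12)
    hit=ctrl.line_to([x,y,.121],vel=.025,stop_force=2.5)
    s=ctrl.sense(); print(hit,s["tcp_pos"],s["contact_force"])
    ctrl.wait(.6); print(ctrl.sense()["contact_force"])
    ctrl.line_to([x,y,.20],vel=.1)
ctrl.line_to([.481,-.0165,.22],vel=.2)
touch(.481,-.0165)
ctrl.line_to([.501,-.1255,.20],vel=.12)
touch(.501,-.1255)
s=ctrl.sense(); print(s["clock"],s["opening"],s["contact_force"])
E
```

```text
True [ 0.48087074 -0.01653484  0.12258418] [-0.29233109  0.53618565  2.05747182]
[1.07695581 1.35684103 3.21063375]
True [ 0.50085519 -0.1254963   0.12258931] [-0.12262577  0.41189534  2.64483197]
[ 0.54848143 -0.95064807  2.45405523]
19.5417 0.2954094595406086 [-0.16138444 -0.38413796 -1.6095692 ]
```

Both touches registered at the expected height. Returning the probe to the stand.

```bash
python3 - <<'E'
from h import *
ctrl.line_to([.501,-.1255,.235]); ctrl.line_to([.451,.350,.235],vel=.2)
print(ctrl.line_to([.451,.350,.108],vel=.07,stop_force=8),ctrl.sense()["tcp_pos"])
print(ctrl.line_to([.451,.350,.099],vel=.02,stop_force=4))
s=ctrl.sense(); print(s["tcp_pos"],s["contact_force"])
ctrl.gripper_to(0.8); ctrl.wait(.3)
ctrl.line_to([.451,.350,.25],vel=.1); ctrl.line_to([.40,.346,.30])
im=wrist("w4")
v,u=np.indices(im["depth"].shape); d=im["depth"].astype(float)
C=np.stack([(u-im["cx"])/im["fx"]*d,-(v-im["cy"])/im["fy"]*d,-d],-1)
W=C@im["pose"][:3,:3].T+im["pose"][:3,3]
top=(d>0)&(np.hypot(W[...,0]-.45,W[...,1]-.35)<.06)&(W[...,2]>.142)&(W[...,2]<.18)
print(cv2.minEnclosingCircle(W[top][:,:2].astype(np.float32)),np.percentile(W[top][:,2],[5,50,95]))
im=ctrl.get_image("side"); cv2.imwrite("pics/s3.png",cv2.resize(im["color"][180:340,200:400,::-1],None,fx=3,fy=3))
s=ctrl.sense();print(s["clock"],s["contact_force"])
E
```

```text
False [0.45115468 0.35015602 0.10843315]
True
[0.45096973 0.35010676 0.10126939] [-1.10519382 -0.572975    3.04026956]
((0.45051637291908264, 0.34903985261917114), 0.013047115877270699) [0.14642176 0.14831415 0.14948037]
27.9917 [0.01972913 0.47860486 0.2509838 ]
```

View pics/s3.png

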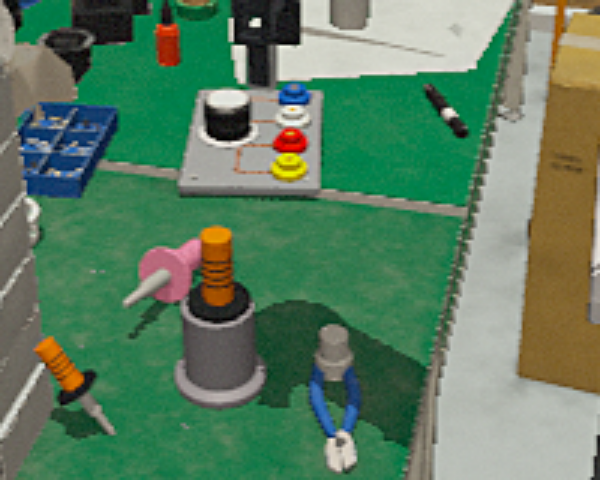

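The probe is upright and seated in the stand (217,265), and the gripper is clear of it.

```bash
python3 -c "
from cell import ctrl
print(ctrl.hand_in())"
```

```text
the job is handed in; nothing more can be done
None
```

I touched the probe to the red contact and then the blue one, put it back upright and fully seated in its stand, let go and handed the job in at about 28 s; the hand-in returned no verdict, and the pink look-alike, upright in the first picture, was lying on its side after my first arm moves, cause unconfirmed.

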